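# Snap the guard onto the transformer can

## Robot

A 7-joint arm with a two-finger parallel gripper is mounted at the origin on the work surface. World frame = base frame: x ahead of the robot, y to its left, z up, the work surface at z = 0. Lengths are in m, angles in rad, forces in N, time in s.
With the tool pointing down it reaches from about 0.425 to 0.875 m from the base axis. Payload 4.7 kg.
Tool frame: the origin (TCP) lies on the centre line of the jaws, within the pads' length; the fingertips stand 19 mm ahead of it and the grasp point (between the pads) is the TCP; x points along the fingers, z is the direction in which the jaws open and shut, and the axes are right-handed (so a half turn about x gives the same grasp; the last joint's range is limited). The gripper opens to 87 mm and grips with 3 to 60 N. Pads are 19 mm wide; open, the fingers measure 117 mm over their backs; the gripper's body (75 mm by 190 mm) begins 51 mm behind the grasp point.
Start: joints at [-1.305, 0.321, -0.07, 1.45, 0.023, 1.371, -0.057], TCP at [0.162, 0.63, 0.242] pointing down, gripper open.
Joint ranges: [-2.86, 2.86], [-0.3, 2.09], [-1.38, 1.24], [0.06, 2.45], [-1.56, 4.7], [0.09, 2.05], [-2.69, 2.69]. Speed limits (rad/s): [2.57, 2.57, 3.14, 3.14, 3.14, 3.14, 3.14].

## Interface

Orientations are given as a rotation vector (axis times angle).
In Python, from bench import get_state, get_image, camera_info, close_job gives the robot as it stands.
- The arm moves only by the tool jog_arm, never from a script. Its argument "targets" is a list of rows, each a list of 7 numbers: the turn, a rotation vector about the tool's x, y, z in degrees, then the shift along the tool's x, y, z in cm, then the finger opening in cm, from 0 to 8.7. In form: [[wx, wy, wz, tx, ty, tz, jaw], ...]. A call has 1 to 10 rows; each row shifts and turns the commanded pose from where the row before left it, along the tool's axes as they then stand; what a row does not reach is not made up. A row lasts 1/8 s, in which the tool goes at most 62.5 mm and 10.7 degrees, less where a joint would pass 70% of its speed; a pose out of reach is approached as far as the arm can. A call is refused whole if a number of a shift passes 6.25 or a number of a turn 10.7, either way. A call with a gripper value outside its range is refused whole. The fingers move at their own pace and stop on an object; "squeeze" is the grip in N (left out, the last holds). Time passes only in rows, so rows that do not move let the fingers close. It gives the time, the measured TCP pose, the force and the opening at its end, in the units of the state.
- get_state(): the state, without advancing time (a new reading comes with each control period).
- get_image(name): name is "scene" or "top" or "wrist"; returns (picture, depth): 480x640x3 uint8, red, green, blue; 480x640 float32, m along the optical axis (not along the pixel's ray), 0 where there is no reading.
- camera_info(name): a dict with "intrinsics" (3x3 intrinsics, pixels), "world_from_camera" (4x4, takes a point from camera to world coordinates); the wrist camera has in their place "mount" (4x4, takes a point from camera to tool coordinates, whose origin is the TCP and whose axes are the tool frame's). Camera axes: x right, y up, looking along -z (the intrinsics and any distortion apply to the point x, -y, -z); pixel columns grow to the right and rows downward; lengths in m; the calibration is good to about 2 mm. A picture is of the moment at which its call begins: read the wrist's pose just before it. camera_info takes no time and is no camera call.
- close_job(): hands the job in, once; it reports no verdict.
The state is a dict: "time": time; "joint_positions": joint angles; "qd": joint speeds; "joint_torque": joint torques, N m; "position": TCP position; "tool_rot": TCP orientation; "ft_force": force on the tool from outside, world axes, zero at the start; "torque": the same for the moment, N m; "grip_width": opening from 0.0 (shut) to 1.0 (fully open).
Only numpy, scipy, OpenCV 4.12 (cv2) and the standard library are available. Lean on these libraries where they do the work, as an engineer would, in place of code of your own. Each camera call takes 0.05 s, during which the arm holds its last target.

## Task

Take the larger of the two cream covers with clip arms, the transformer guard, and set it over the wider steel can that has the blue transformer inside. Press it straight down until it is fully home on the rim with both clip arms snapped below the can's two rim lips, then let go. Do not knock or shift the glass display tube.

Things in the scene. Friction and masses are not known exactly. Their poses are not given: they have to be found in the camera images.
- guard_grip (a point): Centre of the grip rib (60 mm along x, 20 wide along y, 28 high) on the cream plastic guard, 60 g. The rib stands on a roof 108 x 64 mm, 4 thick: roof top 14 mm below this point, underside 18. A rigid 28 mm wide clip arm hangs 33 mm from each x end: arm ends 51 mm below this point, on the table at first. Their round inward barbs (6 mm radius) leave 82 mm between them.
- can: Open steel can, 66 mm (x) by 60 (y), blue transformer inside, fixed by a grey base plate (120 x 84 x 4 mm). Origin: centre of the plate's underside, on the table; z up. On each x side a sprung wedge lip (54 mm long along y, edge 37 mm above the origin) stands out, 92 mm over both; they slide in as the barbs are pressed past. (A bystander can, 44 x 50 mm, is empty.)
- can_mouth (a point): Centre of the can's open mouth, at the height of its flat rim, 54 mm above the table. The guard's x goes along the can's x, either way round. Barbs meet lips about 16 mm above home; pressing past takes about 15 N. Errors of 6 mm along x, 10 along y and 10 degrees are taken up. Home: the roof's underside is on the rim, guard_grip 18 mm above this point.
- tube: Glass vacuum display tube lying flat on the table, 88 mm (x) x 22 mm (y) x 12 mm high, dark digits behind the glass. Origin: centre of its underside. It must stay where it lies.
Things that resemble listed ones, but are neither listed nor needed, are in the scene too. Leave any green look-alike of the part that bears guard_grip alone.

How it is judged:
By the outcome, as a careful person would: the job done as asked, in the order asked, and still so for the second after the job is handed in, with the robot touching nothing.
It also fails if it takes over 35 s, if anything falls off the work surface, if the arm or the gripper's body presses on something with over 40 N, if the wrist force passes 120 N, or if a joint passes its speed limit or range.

## Working session

There is one attempt and no reset: what is moved stays moved. The work goes in short steps, Python scripts to look and compute and a tool call to move; the robot and the scene stay as the last step left them, time stands still between calls to the robot, and variables do not carry over. Pictures are saved under pics/ and viewed, and the job is handed in when it is done.

Besides the shell and the picture viewer there is one more tool, called after "Call:" as name([rows], argument=value, ...), one row to a line, values as JSON. jog_arm: Moves the arm, as the interface text tells. Its arguments: {"type":"object","properties":{"targets":{"type":"array"},"squeeze":{"type":"number"}},"required":["targets"]}

```bash
mkdir -p pics
python3 - <<'E'
from bench import *
import cv2,numpy as np
s=get_state();print({k:np.round(v,3).tolist() for k,v in s.items()})
for n in ["top","scene"]:
    c=camera_info(n);print(n,{k:(np.round(v,4).tolist() if not isinstance(v,str) else v) for k,v in c.items()})
    p,d=get_image(n);cv2.imwrite(f"pics/{n}0.png",p[:,:,::-1]);np.savez(f"{n}0.npz",p=p,d=d)
c=camera_info("wrist");print({k:np.round(v,4).tolist() for k,v in c.items()})
E
```

```text
{'time': 0.0, 'joint_positions': [-1.305, 0.322, -0.07, 1.452, 0.023, 1.371, -0.057], 'qd': [-0.001, -0.0, -0.002, 0.001, -0.0, 0.002, -0.001], 'joint_torque': [-0.0, -49.131, -0.404, -31.251, -0.064, 0.044, 0.0], 'position': [0.162, 0.629, 0.24], 'tool_rot': [-1.023, 1.319, 1.021], 'ft_force': [-0.132, -0.431, 0.159], 'torque': [-0.006, -0.054, -0.025], 'grip_width': 0.997}
top {'intrinsics': [[494.6951, 0.0, 318.3242], [0.0, 494.6951, 250.3405], [0.0, 0.0, 1.0]], 'world_from_camera': [[-0.0009, 0.9929, -0.1191, 0.3502], [-0.9998, -0.0031, -0.0184, 0.0781], [-0.0186, 0.1191, 0.9927, 1.0126], [0.0, 0.0, 0.0, 1.0]]}
scene {'intrinsics': [[475.4248, 0.0, 314.2852], [0.0, 475.4248, 230.873], [0.0, 0.0, 1.0]], 'world_from_camera': [[-0.0561, -0.6879, 0.7236, 1.2101], [0.9984, -0.0472, 0.0324, 0.1411], [0.0119, 0.7242, 0.6895, 0.774], [0.0, 0.0, 0.0, 1.0]]}
{'intrinsics': [[361.71, 0.0, 312.588], [0.0, 361.71, 240.0601], [0.0, 0.0, 1.0]], 'mount': [[0.001, 0.2728, -0.9621, -0.1446], [-0.0008, 0.9621, 0.2728, 0.0752], [1.0, 0.0005, 0.0012, -0.0002], [0.0, 0.0, 0.0, 1.0]]}
```

View pics/top0.png

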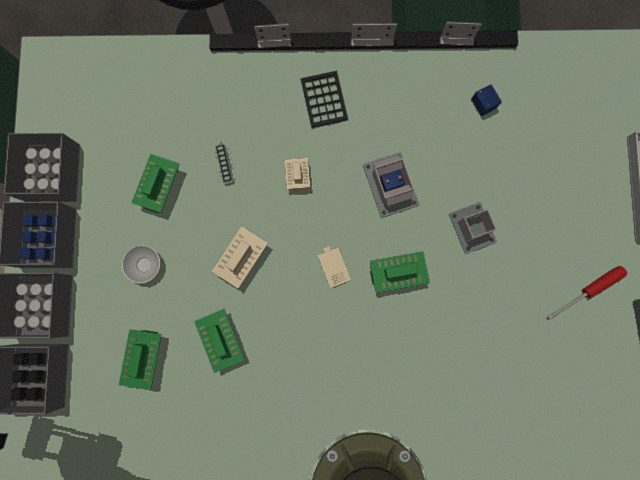

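View pics/scene0.png

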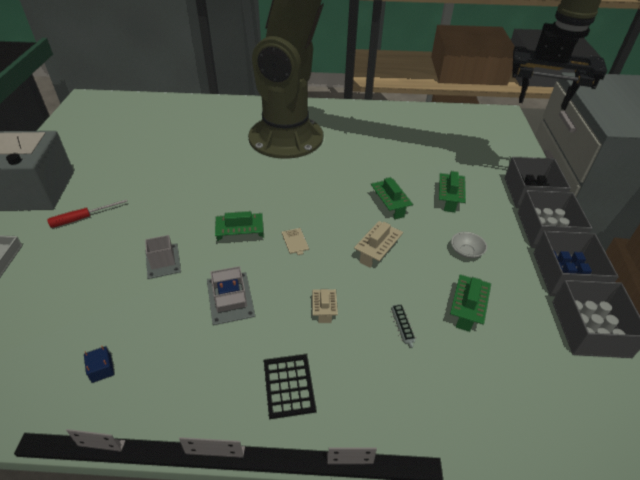

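```bash
cat > h.py <<'E'
import numpy as np,cv2
from bench import *
def cloud(n,f=None):
    if f: z=np.load(f);p,d=z['p'],z['d']
    else: p,d=get_image(n)
    c=camera_info(n);K=c['intrinsics'];T=np.array(c['world_from_camera']);K=np.array(K)
    v,u=np.mgrid[:480,:640]
    P=np.stack([(u-K[0,2])/K[0,0]*d,-(v-K[1,2])/K[1,1]*d,-d],-1)
    return p,d,P@T[:3,:3].T+T[:3,3]
def rect(X):
    (c,s,a)=cv2.minAreaRect((X[:,:2]*1000).astype(np.float32)); return np.round(c,1),np.round(s,1),round(a,1)
E
python3 - <<'E'
from h import *
for n in ["top","scene"]:
    p,d,W=cloud(n,n+"0.npz")
    rois={"top":dict(guard=(205,220,275,295),can=(358,145,422,220),tube=(210,135,240,190)),"scene":dict(guard=(350,215,408,270),can=(203,260,258,325),tube=(388,298,418,352))}[n]
    for k,(a,b,c,e) in rois.items():
        X=W[b:e,a:c].reshape(-1,3);C=p[b:e,a:c].reshape(-1,3).astype(int);m=d[b:e,a:c].ravel()>0
        X=X[m];C=C[m]
        h=np.histogram(X[:,2]*1000,bins=np.arange(-6,80,4));print(n,k,dict(zip(h[1][:-1].astype(int).tolist(),h[0].tolist())))
        if k=="guard":
            m=(C[:,0]>C[:,2]+15)&(C[:,0]>C[:,1])&(X[:,2]>.028); print(' cream',rect(X[m]),m.sum())
            for lo,hi in((.03,.045),(.056,.075)):
                q=(X[:,2]>lo)&(X[:,2]<hi);print(' ',lo,rect(X[q]),np.median(X[q,2]),q.sum())
        if k=="can":
            for lo,hi in((.045,.065),(.002,.01)):
                q=(X[:,2]>lo)&(X[:,2]<hi);print(' ',lo,rect(X[q]),np.median(X[q,2]),q.sum())
        if k=="tube":
            q=(X[:,2]>.006);print(' ',rect(X[q]),np.median(X[q,2]),q.sum())
E
python3 - <<'E'
import cv2
p=cv2.imread('pics/top0.png');a=cv2.resize(p[130:310,190:430],None,fx=3.3,fy=3.3,interpolation=cv2.INTER_CUBIC);cv2.imwrite('pics/topz.png',a)
E
```

```text
top guard {-6: 271, -2: 2429, 2: 802, 6: 5, 10: 0, 14: 0, 18: 0, 22: 0, 26: 0, 30: 33, 34: 723, 38: 582, 42: 24, 46: 14, 50: 10, 54: 14, 58: 18, 62: 188, 66: 126, 70: 3, 74: 0}
 cream (array([454.7, 253.1]), array([ 65. , 107.8]), 57.5) 1731
  0.03 (array([454.7, 253.1]), array([ 65.1, 107.8]), 57.6) 0.03770370193967498 1359
  0.056 (array([454.4, 252.5]), array([20.5, 59.8]), 56.9) 0.06547345565979679 343
top can {-6: 190, -2: 1808, 2: 1144, 6: 214, 10: 23, 14: 23, 18: 29, 22: 15, 26: 38, 30: 29, 34: 118, 38: 427, 42: 284, 46: 216, 50: 133, 54: 86, 58: 2, 62: 0, 66: 0, 70: 0, 74: 0}
  0.045 (array([607.4, -54.1]), array([82.5, 61.3]), 17.2) 0.04939670306684718 496
  0.002 (array([615.1, -52.2]), array([132.2, 158.8]), 89.4) 0.003825343718570129 1358
top tube {-6: 85, -2: 802, 2: 306, 6: 56, 10: 224, 14: 165, 18: 6, 22: 0, 26: 0, 30: 0, 34: 0, 38: 0, 42: 0, 46: 0, 50: 0, 54: 0, 58: 0, 62: 0, 66: 0, 70: 0, 74: 0}
  (array([660.8, 294.5]), array([102.7,  38.1]), 1.6) 0.013205459484786575 451
scene guard {-6: 18, -2: 1311, 2: 672, 6: 38, 10: 29, 14: 14, 18: 17, 22: 11, 26: 18, 30: 15, 3
[... 214 characters left out ...]
038297946771652935 750
  0.056 (array([454.5, 250.6]), array([21.2, 61.7]), 57.7) 0.06575916572820228 226
scene can {-6: 10, -2: 1017, 2: 1052, 6: 312, 10: 40, 14: 51, 18: 47, 22: 20, 26: 7, 30: 5, 34: 37, 38: 336, 42: 222, 46: 177, 50: 126, 54: 108, 58: 0, 62: 0, 66: 0, 70: 0, 74: 0}
  0.045 (array([611.8, -55.2]), array([77.3, 59.9]), 17.7) 0.0501331495162215 449
  0.002 (array([590.4, -62.4]), array([179.2, 117.1]), 8.2) 0.0044738980610021795 1364
scene tube {-6: 5, -2: 813, 2: 325, 6: 61, 10: 218, 14: 191, 18: 3, 22: 0, 26: 0, 30: 0, 34: 0, 38: 0, 42: 0, 46: 0, 50: 0, 54: 0, 58: 0, 62: 0, 66: 0, 70: 0, 74: 0}
  (array([655.9, 290.4]), array([102.8,  23.7]), 14.9) 0.013636188209635525 473
```

View pics/topz.png

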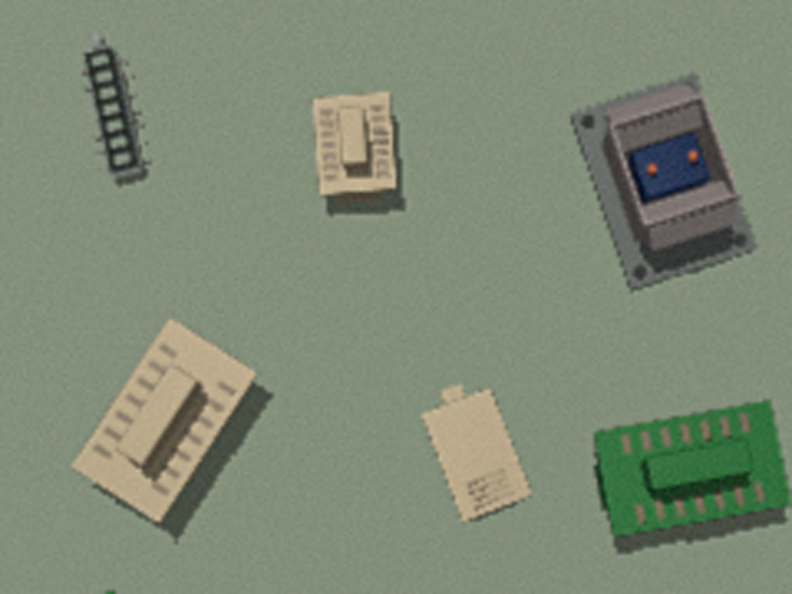

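```bash
cat >> h.py <<'E'
from scipy.spatial.transform import Rotation as R
def plan(pos,yawz,n,s=None):
    """target: tool x down, tool z at world heading yawz deg; n rows, straight"""
    s=s or get_state();R0=R.from_rotvec(s['tool_rot']);p0=np.array(s['position'])
    z=np.array([np.cos(np.radians(yawz)),np.sin(np.radians(yawz)),0]);x=np.array([0,0,-1.]);Rt=R.from_matrix(np.c_[x,np.cross(z,x),z])
    dr=(R0.inv()*Rt).as_rotvec(); out=[]
    Rc=R0;dp=(np.array(pos)-p0)/n
    print('total turn',np.degrees(dr),'dist',dp*n)
    for i in range(n):
        # shift taken along axes at start of row
        out.append(np.round(np.r_[np.degrees(dr/n),Rc.inv().apply(dp)*100],2).tolist()); Rc=Rc*R.from_rotvec(dr/n)
    for o in out: print(o)
E
python3 - <<'E'
from h import *
s=get_state();print(np.round(R.from_rotvec(s['tool_rot']).as_matrix(),3))
for n,(a,b,c,e) in dict(top=(340,135,440,230),scene=(193,240,268,335)).items():
    p,d,W=cloud(n,n+"0.npz");X=W[b:e,a:c];C=p[b:e,a:c].astype(int)
    m=((C[...,1]-(C[...,0]+C[...,2])/2)<8)&(d[b:e,a:c]>0)
    m=cv2.morphologyEx(m.astype(np.uint8),cv2.MORPH_OPEN,np.ones((3,3)))
    k,l,st,_=cv2.connectedComponentsWithStats(m);m=l==1+st[1:,4].argmax()
    q=X[m];print(n,'all',m.sum())
    for lo,hi in((0.0,.009),(.046,.07)):
        g=q[(q[:,2]>lo)&(q[:,2]<hi)];print(rect(g),len(g))
    # table-plane-projected colour hull of plate
    cv2.imwrite(f'pics/m_{n}.png',cv2.resize(np.hstack([p[b:e,a:c,::-1],np.repeat(m[...,None]*255,3,2).astype(np.uint8)]),None,fx=3.5,fy=3.5,interpolation=0))
E
python3 -c "
import cv2,numpy as np
a=cv2.imread('pics/m_top.png');b=cv2.imread('pics/m_scene.png');h=min(a.shape[0],b.shape[0])
"
```

```text
[[-0.    -0.968  0.249]
 [-0.002  0.249  0.968]
 [-1.    -0.    -0.002]]
top all 2246
(array([609.1, -53.9]), array([120.2,  86. ]), 17.4) 805
(array([608.4, -54. ]), array([77.9, 60.8]), 18.1) 436
scene all 2048
(array([610.2, -56.4]), array([119.6,  81.3]), 17.8) 866
(array([612.2, -55.1]), array([76.6, 59.9]), 17.8) 396
```

View pics/m_top.png

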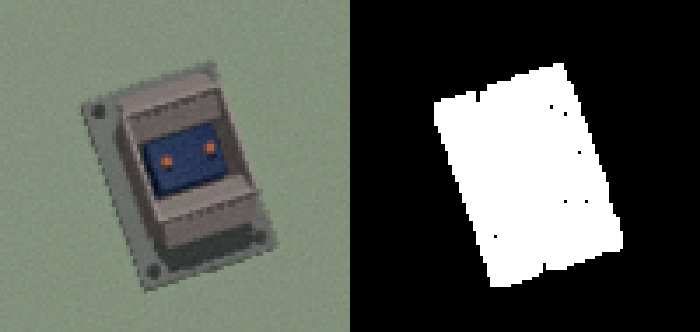

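View pics/m_scene.png

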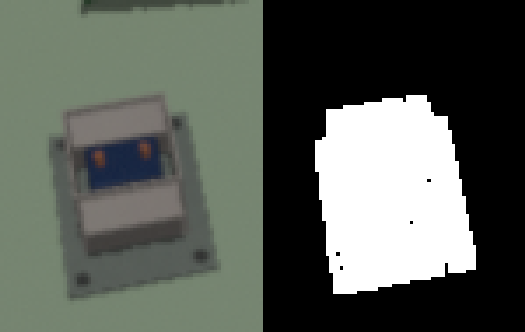

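Run:
```python
from h import *
plan([.4545,.2515,.13],57.4,9)
```

```text
total turn [18.1775371  -0.09876041  0.02205788] dist [ 0.29265023 -0.37753986 -0.11055785]
[2.02, -0.01, 0.0, 1.23, -4.19, -3.25]
[2.02, -0.01, 0.0, 1.23, -4.31, -3.1]
[2.02, -0.01, 0.0, 1.23, -4.41, -2.95]
[2.02, -0.01, 0.0, 1.23, -4.51, -2.79]
[2.02, -0.01, 0.0, 1.23, -4.61, -2.63]
[2.02, -0.01, 0.0, 1.23, -4.7, -2.47]
[2.02, -0.01, 0.0, 1.23, -4.78, -2.3]
[2.02, -0.01, 0.0, 1.23, -4.86, -2.13]
[2.02, -0.01, 0.0, 1.23, -4.93, -1.96]
```

Call:
jog_arm([
  [2,0,0,1.2,-4.2,-3.25,6],
  [2,0,0,1.2,-4.3,-3.1,6],
  [2,0,0,1.2,-4.4,-2.95,6],
  [2,0,0,1.2,-4.5,-2.8,6],
  [2,0,0,1.2,-4.6,-2.65,6],
  [2,0,0,1.2,-4.7,-2.5,6],
  [2,0,0,1.2,-4.8,-2.3,6],
  [2,0,0,1.2,-4.9,-2.1,6],
  [2.2,0,0,1.2,-4.9,-2,6],
  [0,0,0,0,0,0,6],
])

```text
time: 1.35
position: [0.4566, 0.2465, 0.1324]
tool_rot: [-0.776, 1.431, 0.772]
ft_force: [-0.4, 0.0, 0.5]
grip_width: 0.692
```

Check from the wrist camera before descending.

```bash
cat >> h.py <<'E'
def wcloud():
    s=get_state();p,d=get_image("wrist");c=camera_info("wrist");K=np.array(c['intrinsics']);M=np.array(c['mount'])
    v,u=np.mgrid[:480,:640]
    P=np.stack([(u-K[0,2])/K[0,0]*d,-(v-K[1,2])/K[1,1]*d,-d],-1)
    t=P@M[:3,:3].T+M[:3,3]
    return s,p,d,t,R.from_rotvec(s['tool_rot']).apply(t.reshape(-1,3)).reshape(t.shape)+s['position']
E
python3 - <<'E'
from h import *
s,p,d,t,W=wcloud();cv2.imwrite('pics/w1.png',p[:,:,::-1])
C=p.astype(int);m=(C[...,0]>C[...,2]+15)&(C[...,0]>C[...,1])&(d>0)
for lo,hi in((.03,.045),(.06,.075)):
    q=W[m&(W[...,2]>lo)&(W[...,2]<hi)]
    q=q[np.hypot(q[:,0]-.4545,q[:,1]-.2515)<.08];print(rect(q),np.median(q[:,2]),len(q))
plan([.4545,.2515,.072],57.4,4)
E
```

```text
(array([454.5, 251.6]), array([ 64.1, 108.1]), 57.3) 0.0385821837026835 10637
(array([454.2, 251.9]), array([20. , 59.7]), 57.0) 0.06643349567636037 2944
total turn [-0.28941279 -0.09223037 -0.023048  ] dist [-0.00074588  0.00197194 -0.06078657]
[-0.07, -0.02, -0.01, 1.52, 0.04, 0.03]
[-0.07, -0.02, -0.01, 1.52, 0.04, 0.03]
[-0.07, -0.02, -0.01, 1.52, 0.04, 0.03]
[-0.07, -0.02, -0.01, 1.52, 0.04, 0.03]
```

View pics/w1.png

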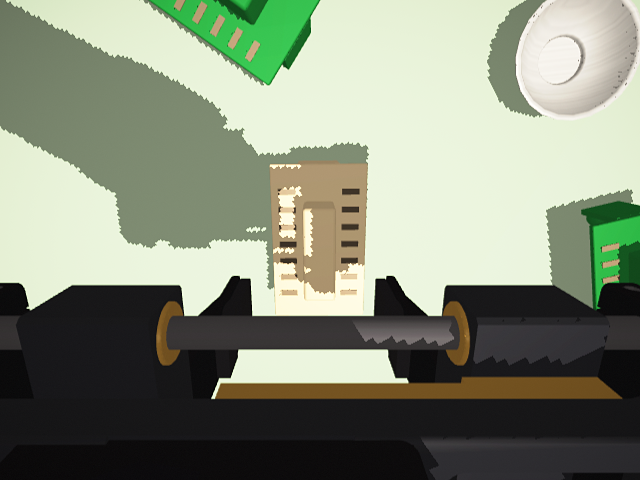

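Call:
jog_arm([
  [-0.3,0,0,1.6,0.1,0.1,6],
  [0,0,0,1.6,0.1,0,6],
  [0,0,0,1.6,0,0,6],
  [0,0,0,1.2,0,0,6],
  [0,0,0,0.6,0,0,6],
  [0,0,0,0.3,0,0,6],
  [0,0,0,0,0,0,6],
])

```text
time: 2.28
position: [0.4538, 0.2538, 0.0647]
tool_rot: [-0.784, 1.424, 0.784]
ft_force: [0.1, -0.8, -0.4]
grip_width: 0.691
```

Call:
jog_arm([
  [0,0,0,0.5,-0.1,-0.15,6],
  [0,0,0,0,0,0,6],
])

```text
time: 2.52
position: [0.4535, 0.2516, 0.0594]
tool_rot: [-0.784, 1.425, 0.784]
ft_force: [-1.0, 0.1, 0.0]
grip_width: 0.688
```

Call:
jog_arm([
  [0,0,0,0,0,0,1.0],
  [0,0,0,0,0,0,1.0],
  [0,0,0,0,0,0,1.0],
  [0,0,0,0,0,0,1.0],
  [0,0,0,0,0,0,1.0],
], squeeze=50)

```text
time: 3.15
position: [0.4536, 0.252, 0.0596]
tool_rot: [-0.784, 1.424, 0.784]
ft_force: [-0.1, -0.2, -1.3]
grip_width: 0.225
```

Call:
jog_arm([
  [0,0,0,-2,0,0,1.0],
  [0,0,0,-4,0,0,1.0],
  [0,0,0,-4,0,0,1.0],
  [0,0,0,-2,0,0,1.0],
  [0,0,0,0,0,0,1.0],
])

```text
time: 3.78
position: [0.4545, 0.2525, 0.1811]
tool_rot: [-0.784, 1.421, 0.784]
ft_force: [-0.7, 0.4, -1.6]
grip_width: 0.225
```

Run:
```python
from h import *
s=get_state();print(s['position'],s['grip_width'])
plan([.6097,-.0551,.165],107.7,10)
```

```text
[0.45448955 0.25248785 0.1810672 ] 0.22483082780957783
total turn [-50.02410304   0.15146127   0.14860423] dist [ 0.15521045 -0.30758785 -0.0160672 ]
[-5.0, 0.02, 0.01, 0.16, -2.96, -1.77]
[-5.0, 0.02, 0.01, 0.16, -2.79, -2.02]
[-5.0, 0.02, 0.01, 0.16, -2.6, -2.26]
[-5.0, 0.02, 0.01, 0.16, -2.4, -2.47]
[-5.0, 0.02, 0.01, 0.16, -2.17, -2.67]
[-5.0, 0.02, 0.01, 0.16, -1.93, -2.85]
[-5.0, 0.02, 0.01, 0.16, -1.67, -3.01]
[-5.0, 0.02, 0.01, 0.16, -1.41, -3.15]
[-5.0, 0.02, 0.01, 0.16, -1.13, -3.26]
[-5.0, 0.02, 0.01, 0.16, -0.84, -3.34]
```

Call:
jog_arm([
  [-5,0,0,0.15,-2.95,-1.75,1.0],
  [-5,0,0,0.15,-2.8,-2.0,1.0],
  [-5,0,0,0.15,-2.6,-2.25,1.0],
  [-5,0,0,0.15,-2.4,-2.45,1.0],
  [-5,0,0,0.15,-2.2,-2.65,1.0],
  [-5,0,0,0.15,-1.95,-2.85,1.0],
  [-5,0,0,0.15,-1.65,-3.0,1.0],
  [-5,0,0,0.15,-1.4,-3.15,1.0],
  [-5,0,0,0.15,-1.15,-3.25,1.0],
  [-5,0,0,0.15,-0.85,-3.35,1.0],
])

```text
time: 5.03
position: [0.609, -0.0557, 0.1624]
tool_rot: [-1.433, 1.047, 1.437]
ft_force: [-0.4, 0.8, -0.2]
grip_width: 0.222
```

Call:
jog_arm([
  [0,0,0,0,0,0,1.0],
  [0,0,0,0,0,0,1.0],
])

```text
time: 5.28
position: [0.6087, -0.054, 0.163]
tool_rot: [-1.43, 1.048, 1.435]
ft_force: [-0.7, 1.4, -1.1]
grip_width: 0.223
```

Run:
```python
from h import *
s,p,d,t,W=wcloud();cv2.imwrite('pics/w2.png',p[:,:,::-1])
print(s['position'],s['joint_positions'])
C=p.astype(int);m=(C[...,0]>C[...,2]+15)&(C[...,0]>C[...,1])&(d>0)
q=t[m&(np.abs(t[...,1])<.08)&(np.abs(t[...,2])<.06)&(t[...,0]>0)&(t[...,0]<.06)]
print(np.histogram(q[:,0]*1000,np.arange(0,60,4)))
r=q[(q[:,0]<.034)&(q[:,0]>.014)];print('tool yz of roof',rect(r[:,1:]),np.median(r[:,0]))
for n in ['top','scene']:
    p,d,W=cloud(n);cv2.imwrite(f'pics/{n}2.png',p[:,:,::-1]);C=p.astype(int)
    m=(C[...,0]>C[...,2]+15)&(C[...,0]>C[...,1])&(d>0)&(W[...,2]>.12)&(W[...,2]<.16)&(np.hypot(W[...,0]-.61,W[...,1]+.055)<.09)
    print(n,rect(W[m]),m.sum(),np.median(W[m][:,2]))
plan([.6097,-.0551,.12],107.7,4,s)
```

```text
[ 0.60870616 -0.05403935  0.16303108] [-0.33732714  0.30542496  0.46181467  1.66670524 -0.14433458  1.2059215
  2.03680842]
(array([  129,   113,   116,   103,   650, 10813,    64,    59,    55,
          57,    52,    53,    52,    38]), array([ 0,  4,  8, 12, 16, 20, 24, 28, 32, 36, 40, 44, 48, 52, 56]))
tool yz of roof (array([0.7, 0.1]), array([105.8,  64.1]), 0.1) 0.021073332456075372
top (array([600.7, -32.9]), array([101.9,  22.9]), 17.6) 252 0.14146078645858623
scene (array([613.9, -52.8]), array([102.4,  63.2]), 17.4) 968 0.14216656710433206
total turn [-0.05387412  0.08060929 -0.12838496] dist [ 0.00099384 -0.00106065 -0.04303108]
[-0.01, 0.02, -0.03, 1.08, -0.02, -0.03]
[-0.01, 0.02, -0.03, 1.08, -0.02, -0.03]
[-0.01, 0.02, -0.03, 1.08, -0.02, -0.03]
[-0.01, 0.02, -0.03, 1.08, -0.02, -0.03]
```

View pics/w2.png

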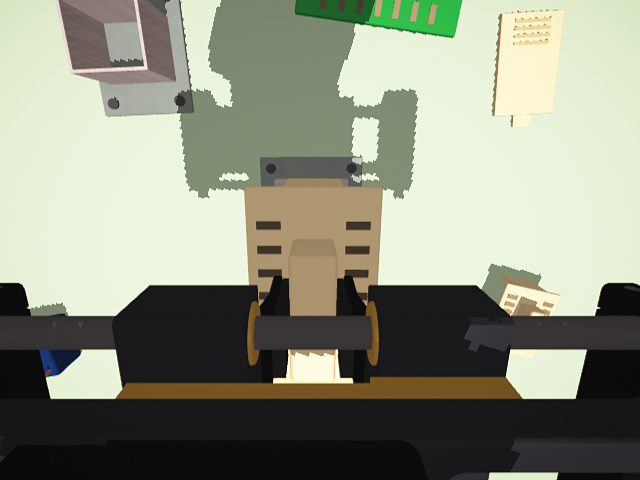

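View pics/scene2.png

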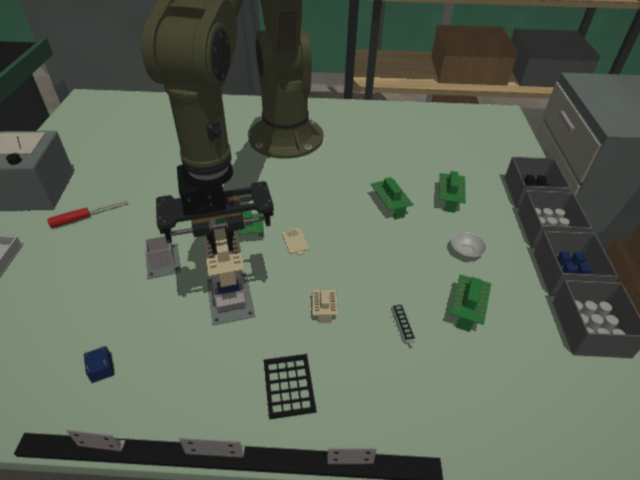

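Call:
jog_arm([
  [0,0,0,1.5,0,-0.1,1.0],
  [0,0,0,1.5,0,0,1.0],
  [0,0,0,1.4,0,0,1.0],
  [0,0,0,0.8,0,0,1.0],
  [0,0,0,0,0,0,1.0],
])

```text
time: 6.05
position: [0.6094, -0.0558, 0.1116]
tool_rot: [-1.432, 1.048, 1.434]
ft_force: [-0.4, -0.0, -0.4]
grip_width: 0.225
```

Call:
jog_arm([
  [0,0,0,0.5,0,0,1.0],
  [0,0,0,0.5,0,0,1.0],
  [0,0,0,0.4,0,0,1.0],
  [0,0,0,0.4,0,0,1.0],
  [0,0,0,0.4,0,0,1.0],
])

```text
time: 6.68
position: [0.6116, -0.0563, 0.0937]
tool_rot: [-1.435, 1.045, 1.429]
ft_force: [-2.8, 0.4, 15.8]
grip_width: 0.226
```

Call:
jog_arm([
  [0,0,0,0.3,0,0,1.0],
  [0,0,0,0.3,0,0,1.0],
])

```text
time: 6.92
position: [0.6097, -0.0563, 0.0845]
tool_rot: [-1.433, 1.048, 1.432]
ft_force: [-1.1, -1.0, -5.9]
grip_width: 0.222
```

Snapped past the lips (force peaked, then dropped). Continue to the rim.

Call:
jog_arm([
  [0,0,0,0.2,0,0,1.0],
  [0,0,0,0.2,0,0,1.0],
  [0,0,0,0.1,0,0,1.0],
])

```text
time: 7.3
position: [0.6096, -0.0554, 0.0806]
tool_rot: [-1.432, 1.047, 1.434]
ft_force: [-6.9, 0.9, 11.2]
grip_width: 0.225
```

Call:
jog_arm([
  [0,0,0,0.2,0,0,1.0],
  [0,0,0,0.2,0,0,1.0],
  [0,0,0,0,0,0,1.0],
])

```text
time: 7.68
position: [0.6096, -0.0554, 0.0804]
tool_rot: [-1.431, 1.045, 1.435]
ft_force: [-15.0, 2.6, 28.6]
grip_width: 0.225
```

Call:
jog_arm([
  [0,0,0,-0.2,0,0,1.0],
  [0,0,0,-0.1,0,0,1.0],
  [0,0,0,0,0,0,5],
  [0,0,0,0,0,0,5],
  [0,0,0,0,0,0,5],
  [0,0,0,0,0,0,5],
])

```text
time: 8.43
position: [0.61, -0.0557, 0.0783]
tool_rot: [-1.433, 1.047, 1.433]
ft_force: [0.1, 0.3, -0.4]
grip_width: 0.544
```

Call:
jog_arm([
  [0,0,0,-1.5,0,0,5],
  [0,0,0,-4,0,0,5],
  [0,0,0,-5,0,0,5],
  [0,0,0,-4,-4,0,5],
  [0,0,0,0,-4,0,5],
  [0,0,0,0,-4,0,5],
  [0,0,0,0,0,0,5],
])

```text
time: 9.3
position: [0.7259, -0.0171, 0.2229]
tool_rot: [-1.435, 1.045, 1.435]
ft_force: [0.1, -0.6, -0.7]
grip_width: 0.575
```

Run:
```python
from h import *
print(get_state()['position'])
a={}
for n in ['scene','top']:
    p,d,W=cloud(n);cv2.imwrite(f'pics/{n}3.png',p[:,:,::-1]);a[n]=p;C=p.astype(int)
    m=(C[...,0]>C[...,2]+15)&(C[...,0]>C[...,1])&(d>0)&(W[...,2]>.03)&(np.hypot(W[...,0]-.61,W[...,1]+.055)<.09)
    for lo,hi in((.05,.066),(.078,.1)):
        q=W[m&(W[...,2]>lo)&(W[...,2]<hi)];print(n,rect(q),len(q),np.median(q[:,2]))
        if len(q)>60:
            A=np.c_[q[:,:2]-q[:,:2].mean(0),np.ones(len(q))];print('tilt',np.linalg.lstsq(A,q[:,2],rcond=None)[0])
    b=np.load(n+'0.npz')['p'];r=dict(top=(205,130,245,195),scene=(385,295,420,355))[n]
    print('tube diff',np.abs(p[r[1]:r[3],r[0]:r[2]].astype(int)-b[r[1]:r[3],r[0]:r[2]]).mean())
z=cv2.resize(a['scene'][220:340,160:320,::-1],None,fx=4.5,fy=4.5,interpolation=2);cv2.imwrite('pics/s3z.png',z)
```

```text
[ 0.72593975 -0.01708542  0.22285336]
scene (array([611.6, -56. ]), array([109.2,  63.6]), 17.8) 1023 0.05915244940407016
tilt [-0.0063     -0.00249535  0.05907343]
scene (array([612.7, -55.7]), array([60.3, 19.8]), 17.8) 265 0.0868691990254904
tilt [-0.03378371 -0.02647547  0.08649075]
tube diff 14.771587301587301
top (array([0., 0.]), array([0., 0.]), 0.0) 0 nan
top (array([0., 0.]), array([0., 0.]), 0.0) 0 nan
tube diff 24.758846153846154
  return _methods._mean(a, axis=axis, dtype=dtype,
  ret = ret.dtype.type(ret / rcount)
```

View pics/s3z.png

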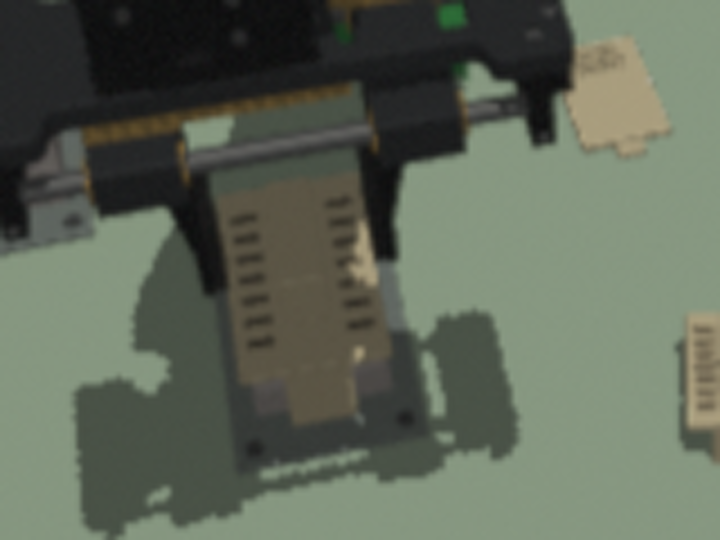

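View pics/scene3.png

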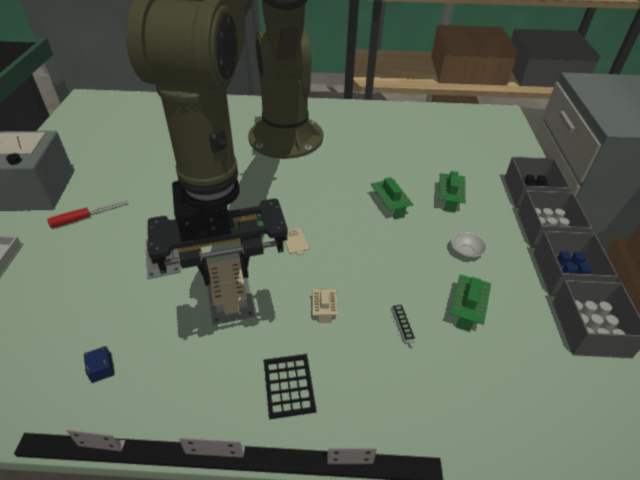

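Run:
```python
from h import *
a,b,c,e=388,298,418,352
for f in ("scene0.npz",None):
    p,d,W=cloud("scene",f);X=W[b:e,a:c].reshape(-1,3);m=d[b:e,a:c].ravel()>0;X=X[m];q=X[:,2]>.006
    print(rect(X[q]),np.median(X[q],0),q.sum())
    g=p[290:360,380:425].astype(np.float32).mean(-1)
    if f: g0=g
    else: print('shift px',cv2.phaseCorrelate(g0-g0.mean(),g-g.mean()))
b=cv2.imread('pics/top3.png');print(b[130:195,205:245].mean(),cv2.imread('pics/top0.png')[130:195,205:245].mean())
```

```text
(array([655.9, 290.4]), array([102.8,  23.7]), 14.9) [0.66049293 0.29116684 0.01363619] 473
(array([659. , 292.1]), array([96.2, 27.5]), 8.6) [0.66145102 0.29147848 0.01367997] 471
shift px ((0.4763993145649863, 0.023358517075820373), 0.9613936693580062)
148.37076923076924 123.61320512820512
```

View pics/top3.png

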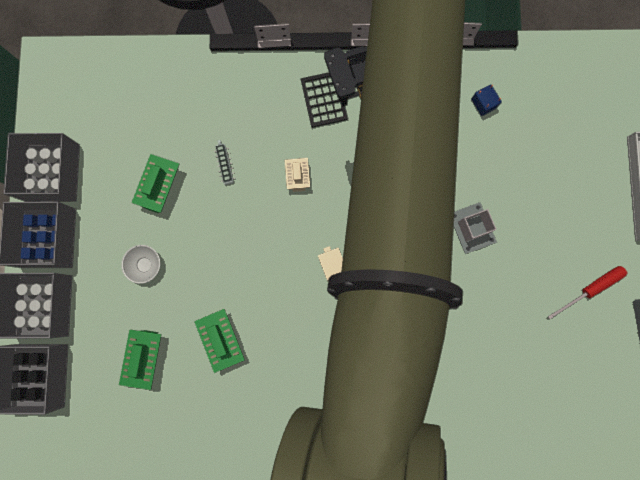

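```bash
python3 -c "
from bench import *
print(get_state()['ft_force']);print(close_job())"
```

```text
[-0.99457575 -0.90337146  0.8381536 ]
the job is handed in; nothing more can be done
None
```

The larger cream transformer guard is on the wider can with the blue transformer, pressed down to the rim and released. The job was handed in at about 9.5 s of the 35 s allowed, with the gripper clear.

**Press:**
- The upward force rose to about 16 N as the barbs met the lips, then dropped away as they passed.
- Pressing on, the guard stopped moving at about 29 N, so I took it as seated on the rim.
- The snap is inferred from this drop in force and the final height. The clip arms were not seen directly under the lips.

**Seating:** The scene camera put the roof top at 59 mm against 58 mm expected. That camera read about 1 mm high when the guard was still on the table. The roof was level to about 0.4°. Its centre was within about 2 mm of the can's and its heading matched.

**Glass tube:**
- The arm was never near it. In the scene camera its position had changed by at most about 1 mm, which is within noise.
- Two checks looked off. The raw pixel comparison differed, which I put down to brighter images: the top picture was brighter overall. The fitted outline also varied by a few millimetres and degrees because of depth noise.

**Failed check:** The top camera could not confirm the seating because the arm blocked its view of the guard.

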